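# Draw out the cassette tray with the hooked rod

## Robot

A 6-joint arm with a two-finger parallel gripper is mounted at the origin on a cart in front of the work surface, level with it; the furniture and walls round the work are solid. World frame = base frame: x ahead of the robot, y to its left, z up, the work surface at z = 0. Lengths are in m, angles in degrees, forces in N, time in s.
With the tool pointing down it reaches from about 0.4 to 0.825 m from the base axis. Payload 7 kg.
Tool frame: the origin (TCP) lies midway between the tips of the shut fingers; the grasp point (between the pads) lies 19 mm behind it; z points along the fingers, x is the direction in which the jaws open and shut, and the axes are right-handed (so a half turn about z gives the same grasp; the last joint's range is limited). The gripper opens to 88 mm and grips with 3 to 60 N. Pads are 19 mm wide; open, the fingers measure 130 mm over their backs; the gripper's body (78 mm by 193 mm) begins 47 mm behind the grasp point.
Start: joints at [90.418, 20.546, 0.682, 0, -70.136, -16.507], TCP at [0.187, 0.649, 0.227] pointing down, gripper open.
Joint ranges: [-176.03, 176.03], [-82.01, 121.73], [-58.28, 71.71], [-173.87, 95.51], [-174.79, -0.11], [-173.66, 173.66]. Speed limits (degrees/s): [136.94, 136.94, 172.46, 180, 180, 180].

## Interface

Orientations are given as [roll, pitch, yaw] about the fixed x, y, z axes, in that order (R = Rz(yaw) Ry(pitch) Rx(roll)).
In Python, from plant import ctrl, vision, nets gives the robot as it stands.
- The arm moves only by the shell command python3 -m jog 'ROWS'. ROWS is text: rows parted by semicolons, each of 7 numbers parted by spaces: the turn, a rotation vector about the tool's x, y, z in units of 0.1 rad (1.0 is 0.1 rad), then the shift along the tool's x, y, z in units of 4 cm (1.0 is 4 cm), then the opening, from -1 (shut) to 1 (fully open). In form: rx ry rz x y z jaw; .... A call has 1 to 8 rows; each row shifts and turns the commanded pose from where the row before left it, along the tool's axes as they then stand; what a row does not reach is not made up. A row lasts 1/8 s, in which the tool goes at most 62.5 mm and 10.7 degrees, less where a joint would pass 70% of its speed; a pose out of reach is approached as far as the arm can. A call with a number of a shift or a turn outside -1 to 1 is refused whole. A call with a gripper value outside its range is refused whole. The fingers move at their own pace and stop on an object; the grip force is fixed at half the most. Time passes only in rows, so rows that do not move let the fingers close. It gives the time, the measured TCP pose, the force and the opening at its end, in the units of the state.
- ctrl.get_obs(): the state, without advancing time (a new reading comes with each control period).
- vision.snapshot(name): name is "scene" or "top"; returns (picture, depth): 480x640x3 uint8, red, green, blue; 480x640 float32, m along the optical axis (not along the pixel's ray), 0 where there is no reading.
- vision.camera_info(name): a dict with "camera_matrix" (3x3 intrinsics, pixels), "camera_from_world" (4x4, takes a point from world to camera coordinates). Camera axes: x right, y down, z forward; pixel columns grow to the right and rows downward; lengths in m; the calibration is good to about 2 mm. A picture is of the moment at which its call begins. camera_info takes no time and is no camera call.
- ctrl.close_job(): hands the job in, once; it reports no verdict.
Trained networks look in the newest picture that a camera, given by its name, has taken for a name from the list of things; names that differ only in an ending like _2 or _b are one class to them, and where a whole thing is asked for, a point or a joint stands for the part that bears it (a point fixed in the world has none). Each returns a list of dicts, best first, with "score" (0 to 1); they miss things now and then, are a little off and sometimes report something else, mostly with a low value. They report only what shows in the picture. A call takes as long as a camera call. They do not tell look-alikes from the thing itself.
- nets.boxes_of(target, camera): "location" ([x, y, z] in m, in world coordinates, good to about 4 mm: the middle of the surface that is visible of it).
The state is a dict: "clock": time; "joint_pos": joint angles; "qvel": joint speeds; "tau": joint torques, N m; "tool_pos": TCP position; "orientation": TCP orientation; "force": force on the tool from outside, world axes, zero at the start; "moment": the same for the moment, N m; "opening": finger opening in m.
Only numpy, scipy, OpenCV 4.12 (cv2) and the standard library are available. Lean on these libraries where they do the work, as an engineer would, in place of code of your own. Each camera call takes 0.05 s, during which the arm holds its last target.

## Task

Take the hooked rod from its holder, feel with it under the ledge of the bench plinth for the hidden steel eye of the cassette tray, catch the eye and gently pull the tray out to its stop. Then unhook the rod and put it back in its holder as it stood, leaving the tray out. Do not strain the rod against the plinth, touch the plinth with the gripper or disturb the other things.

Things in the scene. Friction and masses are not known exactly. Their poses are not given: they have to be found in the camera images.
- hook_rod: Loose hooked rod, steel with orange grip, 0.16 kg, standing upright in its holder; used upright too. Origin: where the centre lines of stem and arm meet. z up along the stem, x along the arm to the hook. Stem: flat bar 24 (x) x 8 (y) mm, z = -4 to 88 mm. Arm: 8 x 8 mm bar, x = -12 to 115 mm; at x = 115 mm a round 7 mm finger turns straight up to z = 22 mm.
- hook_tip (a point): Top of the rod's upturned finger, at (115, 0, 22) mm in the rod's frame.
- rod_grip (a point): Centre of the rod's orange grip block, 26 (x) x 20 (y) x 44 (z) mm, at (0, 0, 106) mm in the rod's frame; grasp it from above across its 20 mm.
- holder: Grey plastic holder, fixed; its place differs each time. Origin on the bench below the standing rod's stem, x along the rod's arm, z up. A slot 11 mm wide (y), 34 mm long (x), floor at z = 26 mm, walls to 66 mm, flared mouth to 74 mm, takes the stem's 8 mm thickness. Rod home: its origin at (0, 0, 30) mm here, axes parallel to the holder's.
- saddle (a point): Floor of the holder's second slot, a U saddle 11 mm wide for the rod's arm, at (75, 0, 26) mm in the holder's frame; its walls rise to z = 38 mm.
- plinth: White and grey bench plinth, 200 (x) x 216 (y) x 94 (z) mm, fixed; place and yaw differ each time. Origin on the bench below the middle of its ledge's front edge; +x goes in under the ledge, z up. Ledge underside z = 80 mm, inner side faces y = +-99 mm, front open below the lip. On its top, over 100 mm behind the edge, a slide box and two bottles. The rod may press on it, tray or eye with at most 15 N.
- lip (a point): Lower edge of the lip that hangs from the ledge's front (plinth x = 2 to 12 mm), at z = 70 mm; all that passes in or out must go below it.
- panel_top (a point): Middle of the upper front edge of the blue tray's front panel (z = 32 to 68 mm, y = +-85 mm). Its face is at plinth x = 66 mm when shut, and comes out to -x with the tray.
- rail_mid (a point): Middle of the rail on the tray's front, z = 52 mm. A steel eye is clamped tight on it, its middle anywhere within 45 mm to either side (along y): not measured, hidden from above, to be found by touch, e.g. a sideways sweep of the finger. It is a level plate 28 (x) x 42 (y) mm, z = 48.5 to 55.5 mm, standing out from the panel; in its middle, next to the panel, an upright opening 16 (y) x 21 (x) mm.
- tray (a joint): How far the tray has been drawn out, in m: 0 shut, 0.100 at its stop. It starts 0 to 0.008 out. It slides with about 4 N of friction (plus 6 N per m/s) and stays where it is left.
- cup_red: Bystander: sample cup with red lid, 62 mm wide, 68 mm high; origin under its centre.
- cup_yellow: Bystander: sample cup with yellow lid, 62 mm wide, 68 mm high; origin under its centre.
- timer: Bystander: bench timer 62 x 66 x 18 mm, lying flat; origin under its centre.
- tube_red: Bystander: blood tube with red cap, 85 mm long along y, 17 mm thick, lying; origin under its centre.
- marker: Bystander: red and white marker pen, 135 mm long along y, 17 mm thick, lying; origin under its centre.
Not all that is in view belongs to the job. There is more than one size of the hook_rod; the one meant has the size given above.

How it is judged (in metres and radians):
On the way, in this order (a step that is already met when the one before it is completed fails the run):
1. the rod has been lifted clear of its holder (z of hook_rod in the frame of holder above 0.09 m), for 0.1 s.
2. the hook has started the tray: drawn out more than 25 mm, with the top of the rod's finger above the middle of the eye plate (value of joint tray above 0.025 m and z of hook_tip in the frame of plinth above 0.0525 m), for 0.1 s.
3. the tray has been drawn out to its stop (within 6 mm) with the rod's finger still up in the eye (value of joint tray above 0.094 m and z of hook_tip in the frame of plinth above 0.0525 m and horizontal distance between hook_tip and plinth below 0.1 m), for 0.2 s.
At the end, for the whole second after the job is handed in: The tray stays drawn out at least 90 mm; the rod stands at rest in its holder as at the start: origin within 14 mm along the slot, 6 mm across it and 6 mm in height of its home, tilted less than 0.2 rad, the hook pointing the same way as before (value of joint tray above 0.09 m and x of hook_rod in the frame of holder between -0.014 and 0.014 m and y of hook_rod in the frame of holder between -0.006 and 0.006 m and z of hook_rod in the frame of holder between 0.024 and 0.036 m and angle between hook_rod's own z axis and vertical below 0.2 rad and x of hook_tip in the frame of holder above 0.09 m and linear speed of hook_rod below 0.02 m/s); the robot touches nothing.
It fails at once if the rod presses on the plinth, its tray or the eye with more than 15 N (contact force between hook_rod and plinth above 15 N).
It fails at once if the fingers or the arm touch the plinth or its tray (contact force between any of the fingers, the arm and plinth above 1 N).
It fails at once if a bystander is moved by more than 20 mm (distance of any of cup_red, cup_yellow, timer, tube_red, marker from where it was at the start of the episode above 0.02 m).
It also fails if it takes over 72 s, if anything falls off the work surface, if the arm or the gripper's body presses on something with over 40 N, if the wrist force passes 120 N, or if a joint passes its speed limit or range.

## Working session

There is one attempt and no reset: what is moved stays moved. The work goes in short steps, Python scripts to look and compute and a shell command to move; the robot and the scene stay as the last step left them, time stands still between calls to the robot, and variables do not carry over. Pictures are saved under pics/ and viewed, and the job is handed in when it is done.

```bash
ls; mkdir -p pics; python3 - <<'E'
from plant import ctrl,vision,nets
import cv2,numpy as np
o=ctrl.get_obs();print(o)
for n in("scene","top"):
    p,d=vision.snapshot(n);cv2.imwrite(f"pics/{n}0.png",p[:,:,::-1]);np.save(f"{n}0.npy",d)
    i=vision.camera_info(n);print(n,i)
    for t in("hook_rod","holder","plinth","rod_grip","panel_top","cup_red","timer","cup_yellow","marker","tube_red"):
        print(t,[(np.round(b["location"],3).tolist(),round(b["score"],2)) for b in nets.boxes_of(t,n)])
E
```

```text
pics
{'clock': 0.0, 'joint_pos': array([ 9.04194987e+01,  2.05910570e+01,  6.32864648e-01, -1.94395511e-02,
       -7.01352241e+01, -1.65072024e+01]), 'qvel': array([-0.06537066,  0.04701385,  0.00538019,  0.07660375, -0.05370861,
        0.01251566]), 'tau': array([-8.63951955e-04, -5.82716918e+01,  2.93047106e+01,  6.99704289e+00,
        6.87337102e-03, -1.72168834e-04]), 'tool_pos': array([0.18693937, 0.64808461, 0.22562219]), 'orientation': array([-1.79990976e+02, -9.47589740e-02, -1.06094332e+02]), 'force': array([-0.72547182,  0.04914692, -0.16585655]), 'moment': array([ 0.01122173,  0.03962478, -0.02576634]), 'opening': 0.08742309261116528}
scene {'camera_matrix': array([[446.27037792,   0.        , 313.55060487],
       [  0.        , 446.27037792, 245.59353863],
       [  0.        ,   0.        ,   1.        ]]), 'camera_from_world': array([[ 0.55143743, -0.83408692,  0.0146891 , -0.26612342],
       [-0.52586002, -0.36122178, -0.77005848,  0.39493347],
       [ 0.64760173,  0.41691466, -0.63780417,  0.84674213],
       [ 0.        ,  0.        ,  0.        ,  1.        ]]
[... 827 characters left out ...]
[-0.98432732, -0.02917645, -0.17392084,  0.5720554 ],
       [ 0.17416327, -0.0059647 , -0.98469872,  1.19269873],
       [ 0.        ,  0.        ,  0.        ,  1.        ]])}
hook_rod [([0.445, 0.233, 0.076], 0.62), ([0.4, 0.344, 0.018], 0.57)]
holder [([0.47, 0.227, 0.006], 0.57)]
plinth [([0.706, 0.062, 0.095], 0.72)]
rod_grip [([0.446, 0.236, 0.072], 0.81), ([0.504, -0.347, 0.015], 0.63), ([0.398, 0.347, 0.019], 0.44)]
panel_top []
cup_red [([0.59, -0.245, 0.068], 0.6)]
timer [([0.51, -0.237, 0.015], 0.8)]
cup_yellow [([0.642, 0.29, 0.069], 0.72)]
marker [([0.502, 0.422, 0.02], 0.74), ([0.446, 0.238, 0.071], 0.28)]
tube_red [([0.503, -0.348, 0.013], 0.73), ([0.501, 0.422, 0.02], 0.55)]
```

View pics/scene0.png

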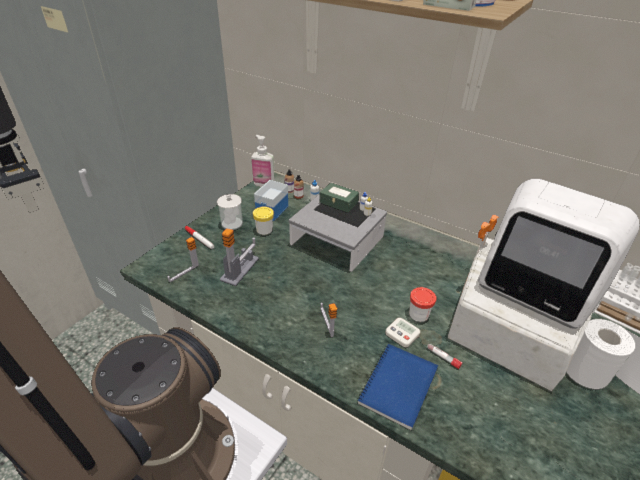

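View pics/top0.png

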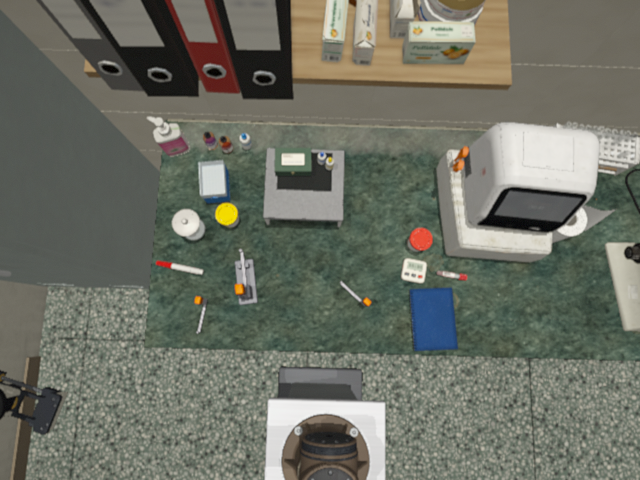

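```bash
cat > h.py <<'E'
from plant import ctrl,vision,nets
import cv2,numpy as np
def cloud(n,d):
    i=vision.camera_info(n);K=i["camera_matrix"];T=np.linalg.inv(i["camera_from_world"])
    v,u=np.mgrid[:480,:640]
    c=np.stack([(u-K[0,2])/K[0,0]*d,(v-K[1,2])/K[1,1]*d,d],-1)
    return c@T[:3,:3].T+T[:3,3]
def proj(n,P):
    i=vision.camera_info(n);K=i["camera_matrix"];T=i["camera_from_world"]
    c=np.atleast_2d(P)@T[:3,:3].T+T[:3,3]
    q=c@K.T;return q[:,:2]/q[:,2:]
E
python3 - <<'E'
from h import *
a=cv2.imread("pics/scene0.png");b=cv2.imread("pics/top0.png")
x=cv2.resize(a[215:295,150:280],None,fx=4,fy=4,interpolation=3)
y=cv2.resize(b[230:340,150:280],None,fx=4,fy=4,interpolation=3)[:,:]
y2=cv2.resize(b[140:240,250:360],None,fx=4,fy=4,interpolation=3)
cv2.imwrite("pics/c1.png",x);cv2.imwrite("pics/c2.png",y);cv2.imwrite("pics/c3.png",y2)
for n,im in(("top",b),("scene",a)):
    P=cloud(n,np.load(n+"0.npy"));D=np.load(n+"0.npy")>0
    R=im.astype(int)
    org=(R[...,2]>180)&(R[...,1]>70)&(R[...,1]<170)&(R[...,0]<90)&D
    k,l,s,c=cv2.connectedComponentsWithStats(org.astype(np.uint8))
    for j in range(1,k):
        if s[j,4]>8:
            m=l==j;q=P[m];zt=q[:,2].max();w=q[q[:,2]>zt-.012]
            print(n,c[j].round(),s[j,4],"zmin/max",q[:,2].min().round(3),zt.round(3),"topmean",w.mean(0).round(4),len(w),"med",np.median(q,0).round(3))
E
```

```text
top [333.  32.] 14 zmin/max 0.714 0.717 topmean [0.753  0.0312 0.7151] 14 med [0.754 0.031 0.715]
top [465. 151.] 46 zmin/max 0.211 0.227 topmean [ 0.7896 -0.3237  0.2215] 43 med [ 0.789 -0.324  0.222]
top [460. 164.] 44 zmin/max 0.155 0.223 topmean [ 0.7563 -0.3123  0.2157] 36 med [ 0.758 -0.312  0.215]
top [421. 239.] 370 zmin/max -0.002 0.075 topmean [ 0.5947 -0.2485  0.0693] 365 med [ 0.595 -0.249  0.069]
top [463. 276.] 12 zmin/max 0.013 0.022 topmean [ 0.5021 -0.3788  0.0163] 12 med [ 0.502 -0.378  0.016]
top [239. 288.] 73 zmin/max 0.151 0.163 topmean [0.4375 0.2292 0.1583] 72 med [0.438 0.229 0.158]
top [197. 300.] 36 zmin/max 0.001 0.102 topmean [0.4098 0.3445 0.0982] 35 med [0.41  0.345 0.098]
top [367. 301.] 40 zmin/max 0.093 0.103 topmean [ 0.4179 -0.0973  0.0982] 40 med [ 0.419 -0.098  0.098]
scene [493. 219.] 13 zmin/max 0.212 0.218 topmean [ 0.7783 -0.3205  0.2143] 13 med [ 0.778 -0.321  0.215]
scene [484. 226.] 16 zmin/max 0.193 0.212 topmean [ 0.7476 -0.3106  0.2083] 15 med [ 0.745 -0.31   0.209]
scene [227. 232.] 44 zmin/max 0.152 0.159 topmean [0.431  0.2293 0.1562] 44 med [0.431 0.228 0.156]
scene [190. 239.] 22 zmin/max 0.093 0.098 topmean [0.4047 0.3468 0.0955] 22 med [0.404 0.346 0.095]
scene [423. 296.] 304 zmin/max 0.062 0.071 topmean [ 0.5916 -0.2471  0.066 ] 304 med [ 0.593 -0.248  0.066]
scene [333. 307.] 35 zmin/max 0.092 0.098 topmean [ 0.4135 -0.0958  0.0956] 35 med [ 0.413 -0.096  0.096]
scene [456. 362.] 29 zmin/max 0.009 0.019 topmean [ 0.4932 -0.3762  0.0141] 29 med [ 0.492 -0.377  0.014]
```

View pics/c1.png

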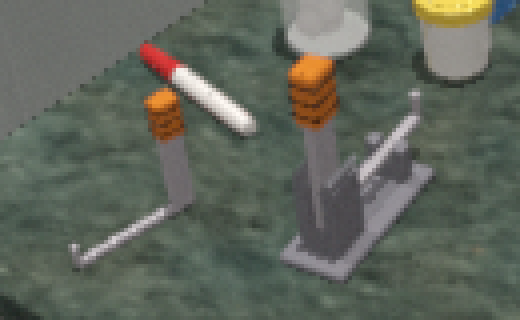

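View pics/c2.png

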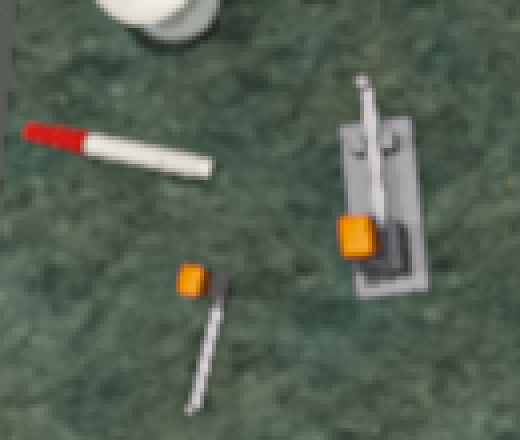

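View pics/c3.png

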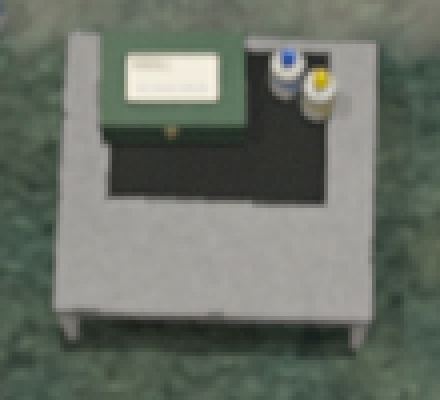

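```bash
cat >> h.py <<'E'
def ray(n,uv,z):
    i=vision.camera_info(n);K=i["camera_matrix"];T=np.linalg.inv(i["camera_from_world"])
    d=T[:3,:3]@np.linalg.inv(K)@np.array([uv[0],uv[1],1.]);o=T[:3,3]
    return o+d*(z-o[2])/d[2]
E
python3 - <<'E'
from h import *
for n in("top","scene"): print(n,"campos",np.linalg.inv(vision.camera_info(n)["camera_from_world"])[:3,3].round(3))
a=cv2.imread("pics/scene0.png");b=cv2.imread("pics/top0.png")
# holder/rod: gray model via point cloud
P=cloud("top",np.load("top0.npy"))
def c(u,v,s,x0,y0): return (u/4+x0-.375+0.0,v/4+y0-.375)
print("tip top",ray("top",c(362,82,4,150,230),.052))
print("tip scene",ray("scene",c(415,94,4,150,215),.052))
for k,uv in dict(FL=(53,312),FR=(373,320),BR=(377,42),BL=(68,33)).items():
    print(k,ray("top",c(*uv,4,250,140),.094).round(4))
# plinth top points
m=np.zeros((480,640),bool);m[150:225,255:350]=1
q=P[m&(abs(P[...,2]-.094)<.006)]
r=cv2.minAreaRect(q[:,:2].astype(np.float32));print("rect",r,len(q),np.median(q[:,2]));print(cv2.boxPoints(r).round(4))
S=cloud("scene",np.load("scene0.npy"));m[:]=0;m[180:260,270:400]=1
q=S[m&(abs(S[...,2]-.094)<.006)]
r=cv2.minAreaRect(q[:,:2].astype(np.float32));print("rect",r,len(q),np.median(q[:,2]));print(cv2.boxPoints(r).round(4))
x=cv2.resize(a[170:270,270:400],None,fx=5,fy=5,interpolation=3)
cv2.imwrite("pics/c4.png",x)
E
```

```text
top campos [0.355 0.053 1.274]
scene campos [-0.194 -0.432  0.848]
tip top [0.55092821 0.24777075 0.052     ]
tip scene [0.54520857 0.24760166 0.052     ]
FL [0.6348 0.1848 0.094 ]
FR [ 0.6358 -0.0314  0.094 ]
BR [ 0.8341 -0.0309  0.094 ]
BL [0.8338 0.1838 0.094 ]
rect ((0.7336668372154236, 0.07747525721788406), (0.2161642611026764, 0.20069997012615204), 89.92174530029297) 4062 0.0956486800563563
[[ 0.6332 -0.0305]
 [ 0.8339 -0.0307]
 [ 0.8342  0.1854]
 [ 0.6335  0.1857]]
rect ((0.7938304543495178, 0.07962176948785782), (0.21879792213439941, 0.33138391375541687), 89.63447570800781) 2601 0.0928949607462114
[[ 0.6274 -0.0287]
 [ 0.9588 -0.0308]
 [ 0.9602  0.188 ]
 [ 0.6288  0.1901]]
```

View pics/c4.png

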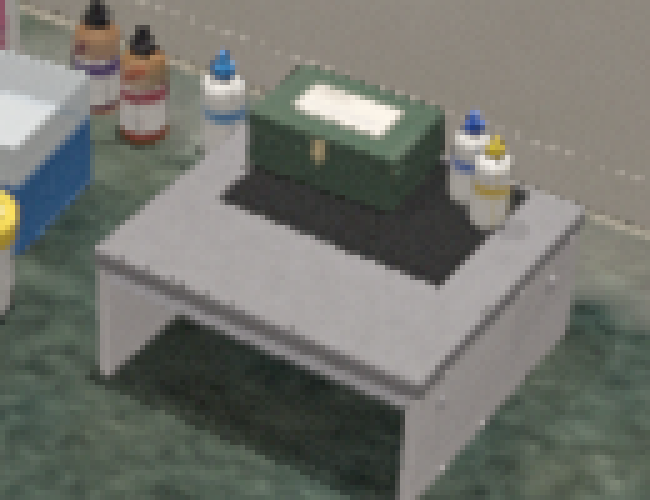

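```bash
python3 - <<'E'
from h import *
for k,uv in dict(FL=(98,250),FR=(427,388),BR=(582,212)).items():
    print(k,ray("scene",(uv[0]/5+270-.4,uv[1]/5+170-.4),.094).round(4))
for n in("top","scene"):
    P=cloud(n,np.load(n+"0.npy"));m=(abs(P[...,2])<.012)&(P[...,0]>.35)&(P[...,0]<.6)&(abs(P[...,1])<.35)
    q=P[m];A=np.c_[q[:,:2]-[.48,0],np.ones(len(q))];print(n,"bench plane",np.linalg.lstsq(A,q[:,2],rcond=None)[0].round(4),len(q))
E
```

```text
FL [0.6292 0.1817 0.094 ]
FR [ 0.6283 -0.0334  0.094 ]
BR [ 0.8204 -0.0292  0.094 ]
top bench plane [-0.0026 -0.0038  0.0017] 19246
scene bench plane [-0.014  -0.0085 -0.0004] 18135
```

Look-alikes: rods at top (198,300), (367,301) and (461,155), plus the one in the holder at (239,288). The holder rod's top is at z = 158 mm and its grip-to-tip span is 115 mm, both as given. The loose ones top out at 98 mm and are the small size. I'm choosing the one in the holder.

```bash
python3 -m jog '0 0 -0.886 0 0 0 1;0 0 -0.886 0 0 0 1;0 0 -0.886 0 0 0 1;0 0 -0.886 0 0 0 1;0 0 -0.886 0 0 0 1;0 0 0 0.946 -0.374 0 1;0 0 0 0.946 -0.374 0 1;0 0 0 0.946 -0.374 0 1'
```

```text
clock: 2.1
tool_pos: [0.2502, 0.5427, 0.2265]
orientation: [-180.0, -0.0, -80.7]
force: [0.5, -0.4, -0.2]
opening: 0.0879
```

```bash
python3 -m jog '0 0 0 0.946 -0.374 0 1;0 0 0 0.946 -0.374 0 1;0 0 0 0.946 -0.374 0 1;0 0 0 0.946 -0.374 0 1;0 0 0 0.946 -0.374 0 1;0 0 0 0.946 -0.374 0 1;0 0 0 0.946 -0.374 0 1;0 0 0 0.8 -0.374 0 1'; python3 -m jog '0 0 0 0 0 0.3 1;0 0 0 0 0 0 1;0 0 0 0 0 0 1'
python3 - <<'E'
from h import *
o=ctrl.get_obs();print(o['tool_pos'],o['orientation'],o['force'])
for n in("scene","top"):
    p,d=vision.snapshot(n);cv2.imwrite(f"pics/{n}1.png",p[:,:,::-1]);np.save(f"{n}1.npy",d)
a=cv2.imread("pics/scene1.png");b=cv2.imread("pics/top1.png")
cv2.imwrite("pics/d1.png",np.hstack([cv2.resize(a[160:300,160:290],None,fx=3,fy=3,interpolation=3),cv2.resize(b[220:360,170:300],None,fx=3,fy=3,interpolation=3)]))
E
```

```text
clock: 3.1
tool_pos: [0.4163, 0.2688, 0.2269]
orientation: [-180.0, 0.0, -80.7]
force: [0.7, 0.5, 0.5]
opening: 0.0874
clock: 3.48
tool_pos: [0.4155, 0.2707, 0.2146]
orientation: [180.0, -0.0, -80.7]
force: [-0.8, 0.4, 0.4]
opening: 0.0877
[0.41550429 0.27070506 0.21464548] [ 1.79999970e+02 -6.60040850e-03 -8.06530839e+01] [-0.77705158  0.37048485  0.39367147]
```

View pics/d1.png

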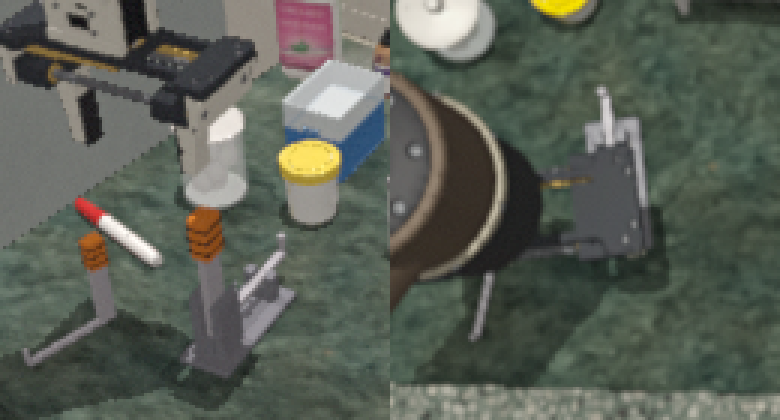

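```bash
python3 -m jog '0 0 0 0.556 -0.188 0.2 1;0 0 0 0.556 -0.187 0.2 1;0 0 0 0 0 0 1;0 0 0 0 0 0 1'
python3 - <<'E'
from h import *
o=ctrl.get_obs();print(o['tool_pos'],o['orientation'],o['force'])
for n in("scene","top"):
    p,d=vision.snapshot(n);cv2.imwrite(f"pics/{n}2.png",p[:,:,::-1]);np.save(f"{n}2.npy",d)
a=cv2.imread("pics/scene2.png");b=cv2.imread("pics/top2.png")
R=np.array([[.1616,-.9869,0]])
t=o['tool_pos'];q=proj("scene",np.array([t,t+.044*R[0],t-.044*R[0]]));print(q, ((q-[170,180])*5).round())
cv2.imwrite("pics/d2.png",np.hstack([cv2.resize(a[180:280,170:270],None,fx=5,fy=5,interpolation=3)]))
E
```

```text
clock: 4.08
tool_pos: [0.4378, 0.2292, 0.1989]
orientation: [-180.0, 0.0, -80.7]
force: [-0.1, 0.3, 0.6]
opening: 0.0873
[0.43777846 0.22924556 0.19894074] [-1.79969935e+02  1.94506411e-02 -8.06940757e+01] [-0.09210384  0.26257388  0.56229094]
[[227.05117867 216.64680159]
 [242.47867588 221.19850512]
 [211.99810105 212.2055662 ]] [[285. 183.]
 [362. 206.]
 [210. 161.]]
```

View pics/d2.png

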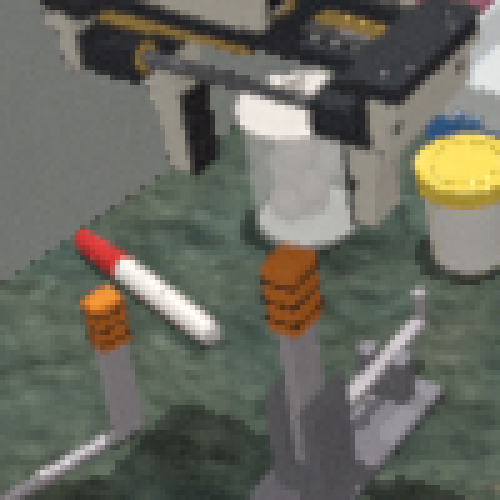

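```bash
python3 - <<'E'
from h import *
def rod(x,y,yaw,z=.03):
    c,s=np.cos(yaw),np.sin(yaw);R=np.array([[c,-s,0],[s,c,0],[0,0,1]])
    return R,np.array([x,y,z])
def draw(im,n,R,t,x0,y0,s,col):
    for a,b,cx,cy,cz in((13,10,0,0,(84,128)),):
        pts=np.array([[sx*a,sy*b,z] for z in cz for sx,sy in((-1,-1),(1,-1),(1,1),(-1,1))])/1000@R.T+t
        q=((proj(n,pts)-[x0,y0]+.5)*s).astype(int)
        for i in range(4):
            for A,B in((i,(i+1)%4),(i+4,(i+1)%4+4),(i,i+4)): cv2.line(im,q[A].tolist(),q[B].tolist(),col,1)
    l=np.array([[115,0,22],[115,0,4],[12,0,4]])/1000@R.T+t
    q=((proj(n,l)-[x0,y0]+.5)*s).astype(int);cv2.polylines(im,[q.reshape(-1,1,2)],False,col,1)
def fr(im,n,R,t,x0,y0,s,col,pts):
    q=((proj(n,np.array(pts)/1000@R.T+t)-[x0,y0]+.5)*s).astype(int);cv2.polylines(im,[q.reshape(-1,1,2)],True,col,1)
R,t=rod(.4375,.2292,np.radians(9.26))
pp=np.array([.634,.077,0]);PR=np.eye(3)
out=[]
for n,x0,y0 in(("scene",190,210),("top",210,235)):
    im=cv2.resize(cv2.imread(f"pics/{n}0.png")[y0:y0+75,x0:x0+75],None,fx=5,fy=5,interpolation=0)
    draw(im,n,R,t,x0,y0,5,(0,255,0));out.append(im)
for n,x0,y0 in(("scene",280,180),("top",255,140)):
    im=cv2.resize(cv2.imread(f"pics/{n}0.png")[y0:y0+95,x0:x0+110],None,fx=3.4,fy=4,interpolation=0)
    im=cv2.resize(cv2.imread(f"pics/{n}0.png")[y0:y0+94,x0:x0+94],(375,375),interpolation=0)
    fr(im,n,PR,pp,x0,y0,375/94,(0,255,0),[(0,-108,94),(200,-108,94),(200,108,94),(0,108,94)]);out.append(im)
cv2.imwrite("pics/e1.png",np.vstack([np.hstack(out[:2])]));cv2.imwrite("pics/e2.png",np.hstack(out[2:]))
E
```

```text
(no output)
```

View pics/e1.png

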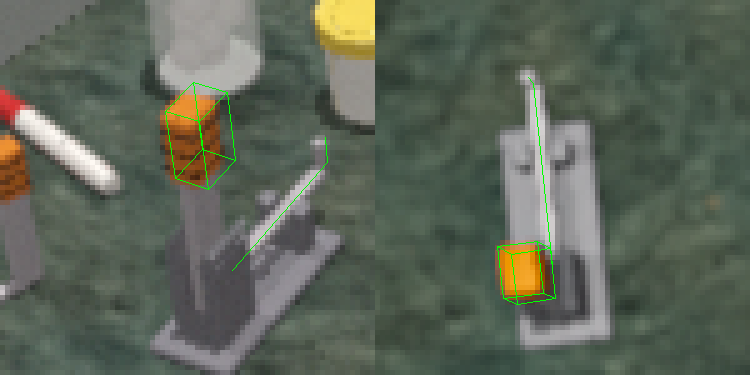

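View pics/e2.png

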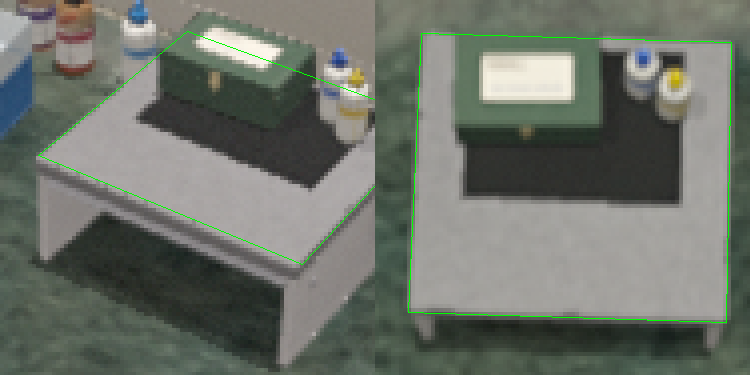

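```bash
python3 - <<'E'
from h import *
c=[(498,135),(590,122),(610,338),(522,345)]
w=[ray("top",((u-375)/5+210-.5,v/5+235-.5),.006) for u,v in c]
for p in w:print(p.round(4))
for i,j in((3,0),(2,1),(0,1),(3,2)):
    d=w[j]-w[i];print(np.degrees(np.arctan2(d[1],d[0])),np.linalg.norm(d))
# arm line: bright pixels
im=cv2.imread("pics/top0.png").astype(int)[235:310,210:285];g=im.min(2)
pts=[]
for v in range(18,49):
    r=g[v];u0=28+ (v-15)*0.12
    us=np.arange(int(u0)-4,int(u0)+6);wt=np.clip(r[us]-150,0,None)
    if wt.sum()>0: pts.append(ray("top",((us*wt).sum()/wt.sum()+210,v+235),.034))
pts=np.array(pts);k=np.polyfit(pts[:,0],pts[:,1],1);print("arm line yaw",np.degrees(np.arctan(k[0])),"y at x=.4375",np.polyval(k,.4375),"at .55",np.polyval(k,.55),np.std(pts[:,1]-np.polyval(k,pts[:,0])))
# orange mask fit
org=(im[...,2]>150)&(im[...,0]<90)&(im[...,2]-im[...,0]>90)
vs,us=np.nonzero(org);print("orange bbox",us.min(),us.max(),vs.min(),vs.max(),us.mean(),vs.mean())
from scipy.optimize import minimize
def render(x,y,th):
    s=16;c_,s_=np.cos(th),np.sin(th);R=np.array([[c_,-s_,0],[s_,c_,0],[0,0,1]])
    P=np.array([[a*13,b*10,z] for z in(84,128) for a in(-1,1) for b in(-1,1)])/1000@R.T+[x,y,.03]
    q=((proj("top",P)-[210,235]+.5)*s);h=cv2.convexHull(q.astype(np.float32)).astype(int)
    m=np.zeros((75*s,75*s),np.float32);cv2.fillPoly(m,[h],1);return cv2.resize(m,(75,75),interpolation=cv2.INTER_AREA)
tgt=cv2.GaussianBlur(org.astype(np.float32),(0,0),.8)
for th in(5,9,12):
    f=lambda p:((cv2.GaussianBlur(render(*p),(0,0),.8)-tgt)**2).sum()
    r=minimize(f,[.4375,.2292,np.radians(th)],method="Nelder-Mead",options=dict(initial_simplex=[[.4375,.2292,np.radians(th)],[.4425,.2292,np.radians(th)],[.4375,.234,np.radians(th)],[.4375,.2292,np.radians(th+5)]]));print(r.x[:2],np.degrees(r.x[2]),r.fun)
E
```

```text
[0.525  0.2704 0.006 ]
[0.534  0.2184 0.006 ]
[0.412  0.2009 0.006 ]
[0.4067 0.25   0.006 ]
9.773657619001101 0.12002345290386772
8.159853786988233 0.12325193694518148
-80.16230370204421 0.05272654089814885
-83.85157321066603 0.04935418810444761
arm line yaw 5.950329754367832 y at x=.4375 0.23582952474571972 at .55 0.24755515549845472 0.0015622769872461143
orange bbox 25 32 49 58 28.5 53.5
[0.43861196 0.23257604] 2.0754608126044167 16.228395462036133
[0.43842713 0.23280624] 3.8637380514216115 16.421253204345703
[0.43864473 0.23262155] 6.576190424626821 16.663055419921875
```

```bash
python3 -m jog '0 0 0.2 -0.045 -0.03 0.4 1;0 0 0 0 0 0.55 1;0 0 0 0 0 0.55 1;0 0 0 0 0 0.4 1;0 0 0 0 0 0.14 1;0 0 0 0 0 0 1;0 0 0 0 0 0 1'
python3 - <<'E'
from h import *
p,d=vision.snapshot("scene");a=p[:,:,::-1]
cv2.imwrite("pics/f1.png",cv2.resize(a[180:290,170:290],None,fx=5,fy=5,interpolation=3))
E
```

```text
clock: 5.05
tool_pos: [0.4389, 0.231, 0.1175]
orientation: [-180.0, 0.0, -81.8]
force: [0.2, 0.0, -0.1]
opening: 0.0878
```

View pics/f1.png

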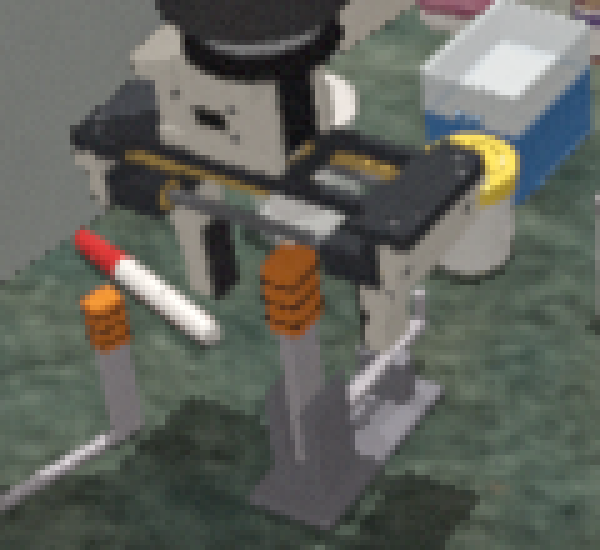

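```bash
python3 -m jog '0 0 0 0 0 0 -1;0 0 0 0 0 0 -1;0 0 0 0 0 0 -1;0 0 0 0 0 0 -1;0 0 0 0 0 0 -1;0 0 0 0 0 0 -1;0 0 0 0 0 0 -1;0 0 0 0 0 0 -1'
python3 -c "
from plant import ctrl
o=ctrl.get_obs();print(o)"
```

```text
clock: 6.1
tool_pos: [0.4386, 0.2307, 0.117]
orientation: [-180.0, 0.0, -81.9]
force: [0.6, 1.5, 0.2]
opening: 0.02
{'clock': 6.1, 'joint_pos': array([ 5.05028715e+01,  9.65255410e+00, -3.01661896e+01, -6.76448991e-03,
       -5.01721159e+01,  4.76433657e+01]), 'qvel': array([-0.03227158, -0.02874618, -0.0363675 ,  0.11615078,  0.07854274,
       -0.00716102]), 'tau': array([-2.22507385e-01, -3.79433012e+01,  2.39186221e+01,  5.78118190e+00,
       -3.23226058e-02,  8.73223267e-03]), 'tool_pos': array([0.43864547, 0.23067416, 0.11695319]), 'orientation': array([-1.79996746e+02,  9.99752298e-03, -8.18580946e+01]), 'force': array([0.57342117, 1.51503073, 0.17209611]), 'moment': array([ 0.12750375,  0.05793637, -0.05691146]), 'opening': 0.0199776577327244}
```

```bash
python3 -m jog '0 0 0 0 0 -0.15 -1;0 0 0 0 0 -0.3 -1;0 0 0 0 0 -0.5 -1;0 0 0 0 0 -0.5 -1;0 0 0 0 0 -0.5 -1;0 0 0 0 0 -0.5 -1;0 0 0 0 0 -0.3 -1;0 0 0 0 0 0 -1'
python3 - <<'E'
from h import *
print(ctrl.get_obs()['force'])
p,d=vision.snapshot("scene");a=p[:,:,::-1]
cv2.imwrite("pics/f2.png",cv2.resize(a[130:280,170:310],None,fx=4,fy=4,interpolation=3))
E
```

```text
clock: 7.1
tool_pos: [0.4389, 0.2308, 0.2279]
orientation: [-179.9, 0.1, -81.9]
force: [-0.3, -0.5, -2.2]
opening: 0.02
[-0.32915077 -0.53582837 -2.18818426]
```

View pics/f2.png

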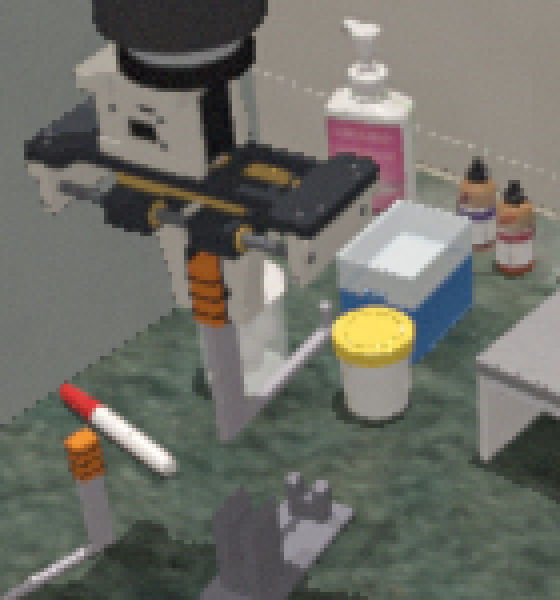

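```bash
python3 -m jog '0 0 0.707 0 0 0 -1;0 0 0.707 0 0 0 -1;0 0 0 0.5 -0.26 0 -1;0 0 0 0.5 -0.26 0 -1;0 0 0 0.5 -0.26 0 -1;0 0 0 0.475 -0.24 0 -1;0 0 0 0 0 0.6 -1;0 0 0 0 0 0.6 -1'; python3 -m jog '0 0 0 0 0 0.6 -1;0 0 0 0 0 0.5 -1;0 0 0 0 0 0.27 -1;0 0 0 0 0 0 -1;0 0 0 0 0 0 -1'
python3 - <<'E'
from h import *
o=ctrl.get_obs();print(o['force'],o['moment'],o['tool_pos'])
for n in("scene","top"):
    p,d=vision.snapshot(n);cv2.imwrite(f"pics/{n}3.png",p[:,:,::-1]);np.save(f"{n}3.npy",d)
a=cv2.imread("pics/scene3.png");b=cv2.imread("pics/top3.png")
cv2.imwrite("pics/f3.png",np.hstack([cv2.resize(a[150:290,230:360],None,fx=3,fy=3,interpolation=3),cv2.resize(b[170:310,210:340],None,fx=3,fy=3,interpolation=3)]))
E
```

```text
clock: 8.15
tool_pos: [0.4791, 0.1509, 0.1775]
orientation: [179.9, -0.0, -90.0]
force: [0.3, 0.2, -1.8]
opening: 0.0197
clock: 8.78
tool_pos: [0.4799, 0.1519, 0.1247]
orientation: [-180.0, 0.0, -89.9]
force: [-0.0, 0.6, -1.6]
opening: 0.0199
[-0.00653279  0.56975108 -1.58048459] [-0.00291693  0.00010952  0.02425069] [0.4799157  0.1518781  0.12473765]
```

View pics/f3.png

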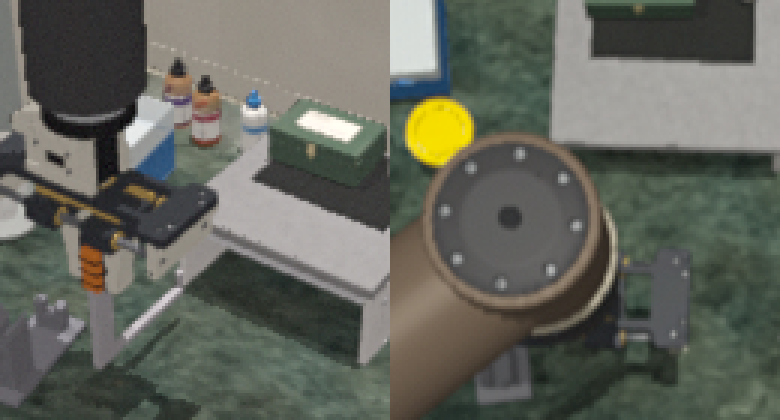

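```bash
python3 - <<'E'
from h import *
a=cv2.imread("pics/scene3.png")
print(ray("scene",(290-.3,240.2),.060), proj("scene",[.5949,.1519,.0597]))
cv2.imwrite("pics/g1.png",cv2.resize(a[222:282,252:312],None,fx=10,fy=10,interpolation=0))
E
```

```text
[0.58815824 0.15108949 0.06      ] [[290.87094317 238.94067879]]
```

View pics/g1.png

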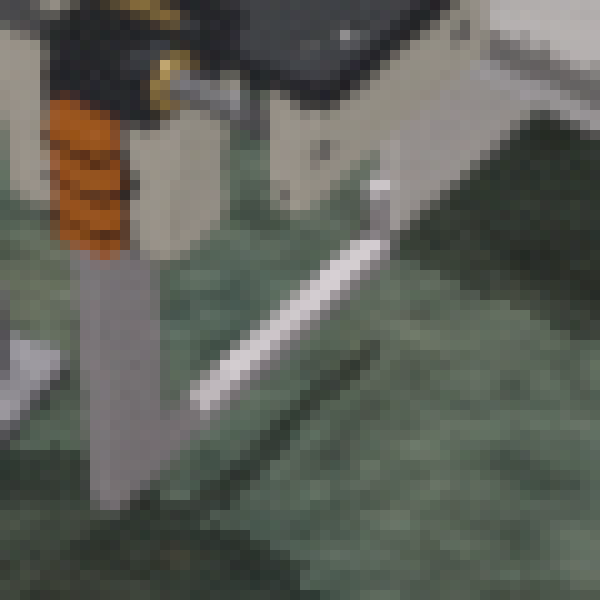

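```bash
python3 -m jog '0 0 0 0 -0.38 0 -1;0 0 0 0 -0.38 0 -1;0 0 0 0 -0.38 0 -1;0 0 0 0 -0.38 0 -1;0 0 0 0 -0.3 0 -1;0 0 0 0 -0.08 0 -1;0 0 0 0 0 0 -1'; for i in 1 2 3 4; do python3 -c "
from plant import ctrl
o=ctrl.get_obs();print(o['force'].round(2),o['moment'].round(3),o['tool_pos'].round(4))"; done
```

```text
clock: 9.75
tool_pos: [0.5554, 0.1515, 0.1239]
orientation: [180.0, -0.0, -90.0]
force: [0.2, 0.3, -1.8]
opening: 0.0203
[ 0.17  0.34 -1.81] [-0.057  0.093 -0.037] [0.5554 0.1515 0.1239]
[ 0.17  0.34 -1.81] [-0.057  0.093 -0.037] [0.5554 0.1515 0.1239]
[ 0.17  0.34 -1.81] [-0.057  0.093 -0.037] [0.5554 0.1515 0.1239]
[ 0.17  0.34 -1.81] [-0.057  0.093 -0.037] [0.5554 0.1515 0.1239]
```

```bash
python3 -m jog '0 0 0 0 -0.1 0 -1;0 0 0 0 -0.1 0 -1;0 0 0 0 -0.1 0 -1;0 0 0 0 0 0 -1'
```

```text
clock: 10.25
tool_pos: [0.5677, 0.1517, 0.1241]
orientation: [-180.0, -0.0, -90.0]
force: [-0.0, 0.6, -1.0]
opening: 0.0197
```

```bash
python3 -m jog '0 0 0 0 -0.05 0 -1;0 0 0 0 0 0 -1'
```

```text
clock: 10.5
tool_pos: [0.5695, 0.1517, 0.1241]
orientation: [180.0, -0.0, -90.0]
force: [0.7, 0.3, -2.2]
opening: 0.0197
```

```bash
python3 -m jog '0 0 0 0 -0.05 0 -1;0 0 0 0 0 0 -1'
```

```text
clock: 10.75
tool_pos: [0.5716, 0.1517, 0.1242]
orientation: [-180.0, -0.0, -90.0]
force: [-0.3, 0.1, -1.0]
opening: 0.0199
```

```bash
python3 -m jog '0 0 0 0 -0.05 0 -1;0 0 0 0 0 0 -1'
```

```text
clock: 11.0
tool_pos: [0.5736, 0.1517, 0.1242]
orientation: [-180.0, 0.0, -90.0]
force: [0.1, -0.3, -1.8]
opening: 0.0197
```

```bash
python3 -m jog '0 0 0 0 -0.04 0 -1;0 0 0 0 0 0 -1'
```

```text
clock: 11.25
tool_pos: [0.5752, 0.1517, 0.1242]
orientation: [-180.0, 0.0, -90.0]
force: [0.3, -0.1, -0.7]
opening: 0.02
```

```bash
python3 -m jog '0 0 0 0 -0.04 0 -1;0 0 0 0 0 0 -1'
```

```text
clock: 11.5
tool_pos: [0.5768, 0.1517, 0.1242]
orientation: [-180.0, -0.0, -90.0]
force: [-0.0, 0.0, -1.2]
opening: 0.02
```

```bash
python3 -m jog '0 0 0 0 -0.04 0 -1;0 0 0 0 0 0 -1'
```

```text
clock: 11.75
tool_pos: [0.5784, 0.1517, 0.1241]
orientation: [-180.0, -0.0, -90.0]
force: [0.7, 0.2, -1.3]
opening: 0.0198
```

```bash
python3 -m jog '0 0 0 0 -0.04 0 -1;0 0 0 0 0 0 -1'
```

```text
clock: 12.0
tool_pos: [0.58, 0.1517, 0.1242]
orientation: [-180.0, -0.0, -90.0]
force: [-0.1, 0.6, -2.3]
opening: 0.02
```

```bash
python3 -m jog '0 0 0 0 -0.04 0 -1;0 0 0 0 0 0 -1'
```

```text
clock: 12.25
tool_pos: [0.5816, 0.1517, 0.1242]
orientation: [-180.0, -0.0, -90.0]
force: [0.7, -0.6, -1.5]
opening: 0.0197
```

```bash
python3 -m jog '0 0 0 0 -0.03 0 -1;0 0 0 0 0 0 -1'
```

```text
clock: 12.5
tool_pos: [0.5828, 0.1517, 0.1241]
orientation: [-180.0, -0.0, -90.0]
force: [0.4, 0.3, -1.7]
opening: 0.0196
```

```bash
python3 -m jog '0 0 0 0 -0.03 0 -1;0 0 0 0 0 0 -1'
```

```text
clock: 12.75
tool_pos: [0.5834, 0.1516, 0.124]
orientation: [179.9, -0.0, -90.0]
force: [-2.4, 0.0, -0.3]
opening: 0.0196
```

```bash
python3 -m jog '0 0 0 0 0.19 0 -1;0 0 0 0 0 0 -1;0 0 0 0.04 0 0 -1;0 0 0 0.04 0 0 -1'
```

```text
clock: 13.25
tool_pos: [0.5764, 0.1485, 0.1243]
orientation: [-180.0, 0.0, -90.0]
force: [-0.5, -0.4, -2.0]
opening: 0.02
```

```bash
python3 -m jog '0 0 0 0.04 0 0 -1;0 0 0 0.04 0 0 -1'
```

```text
clock: 13.5
tool_pos: [0.5764, 0.1451, 0.1241]
orientation: [180.0, -0.0, -90.0]
force: [-0.1, -0.1, -1.6]
opening: 0.0198
```

```bash
python3 -m jog '0 0 0 0.04 0 0 -1;0 0 0 0.04 0 0 -1'
```

```text
clock: 13.75
tool_pos: [0.5763, 0.142, 0.1241]
orientation: [180.0, 0.0, -90.0]
force: [0.9, 0.2, -2.3]
opening: 0.0198
```

```bash
cat > chk.py <<'E'
import sys
from plant import ctrl
f=ctrl.get_obs()['force']; sys.exit(1 if (f[0]**2+f[1]**2)**.5>1.8 else 0)
E
python3 -m jog '0 0 0 0.04 0 0 -1;0 0 0 0.04 0 0 -1' && python3 chk.py && python3 -m jog '0 0 0 0.04 0 0 -1;0 0 0 0.04 0 0 -1' && python3 chk.py && python3 -m jog '0 0 0 0.04 0 0 -1;0 0 0 0.04 0 0 -1' && python3 chk.py && python3 -m jog '0 0 0 0.04 0 0 -1;0 0 0 0.04 0 0 -1' && python3 chk.py && python3 -m jog '0 0 0 0.04 0 0 -1;0 0 0 0.04 0 0 -1'
```

```text
clock: 14.0
tool_pos: [0.5763, 0.1388, 0.1242]
orientation: [180.0, 0.0, -90.0]
force: [-0.0, 0.3, -1.3]
opening: 0.0197
clock: 14.25
tool_pos: [0.5763, 0.1356, 0.1242]
orientation: [180.0, -0.0, -90.0]
force: [0.3, -0.2, -1.3]
opening: 0.0199
clock: 14.5
tool_pos: [0.5763, 0.1324, 0.1242]
orientation: [180.0, -0.0, -90.0]
force: [1.4, 0.7, -1.0]
opening: 0.0197
clock: 14.75
tool_pos: [0.5763, 0.1292, 0.1241]
orientation: [180.0, -0.0, -90.0]
force: [0.6, 0.8, -1.5]
opening: 0.0199
clock: 15.0
tool_pos: [0.5763, 0.126, 0.1242]
orientation: [-180.0, 0.0, -90.0]
force: [-0.5, -0.3, -0.8]
opening: 0.0199
```

```bash

python3 -m jog '0 0 0 0.04 0 0 -1;0 0 0 0.04 0 0 -1' && python3 chk.py && python3 -m jog '0 0 0 0.04 0 0 -1;0 0 0 0.04 0 0 -1' && python3 chk.py && python3 -m jog '0 0 0 0.04 0 0 -1;0 0 0 0.04 0 0 -1' && python3 chk.py && python3 -m jog '0 0 0 0.04 0 0 -1;0 0 0 0.04 0 0 -1' && python3 chk.py && python3 -m jog '0 0 0 0.04 0 0 -1;0 0 0 0.04 0 0 -1' && python3 chk.py && python3 -m jog '0 0 0 0.04 0 0 -1;0 0 0 0.04 0 0 -1'; python3 -c "
from plant import ctrl
print(ctrl.get_obs()['moment'])"
```

```text
clock: 15.25
tool_pos: [0.5763, 0.1228, 0.1242]
orientation: [-180.0, 0.0, -90.0]
force: [0.6, -0.1, -1.5]
opening: 0.0196
clock: 15.5
tool_pos: [0.5763, 0.1196, 0.1242]
orientation: [180.0, -0.0, -90.0]
force: [0.9, -0.6, -2.2]
opening: 0.02
clock: 15.75
tool_pos: [0.5763, 0.1164, 0.1241]
orientation: [180.0, -0.0, -90.0]
force: [-0.5, -0.8, -1.5]
opening: 0.0194
clock: 16.0
tool_pos: [0.5763, 0.1132, 0.1242]
orientation: [180.0, -0.0, -90.0]
force: [0.0, 0.2, -0.6]
opening: 0.0198
clock: 16.25
tool_pos: [0.5763, 0.11, 0.1242]
orientation: [180.0, 0.0, -90.0]
force: [-0.2, -0.8, -1.6]
opening: 0.0197
clock: 16.5
tool_pos: [0.5763, 0.1068, 0.1242]
orientation: [180.0, 0.0, -90.0]
force: [-0.3, 0.4, -0.8]
opening: 0.0199
[-0.04925895 -0.0315136  -0.0416808 ]
```

```bash
cat > chk.py <<'E'
import sys
from plant import ctrl
o=ctrl.get_obs();f=o['force'];m=o['moment'];print("m",m.round(2)); sys.exit(1 if (f[0]**2+f[1]**2)**.5>1.8 or abs(m[2])>.2 else 0)
E
python3 -m jog '0 0 0 0.04 0 0 -1;0 0 0 0.04 0 0 -1' && python3 chk.py && python3 -m jog '0 0 0 0.04 0 0 -1;0 0 0 0.04 0 0 -1' && python3 chk.py && python3 -m jog '0 0 0 0.04 0 0 -1;0 0 0 0.04 0 0 -1' && python3 chk.py && python3 -m jog '0 0 0 0.04 0 0 -1;0 0 0 0.04 0 0 -1' && python3 chk.py && python3 -m jog '0 0 0 0.04 0 0 -1;0 0 0 0.04 0 0 -1' && python3 chk.py && python3 -m jog '0 0 0 0.04 0 0 -1;0 0 0 0.04 0 0 -1'; python3 chk.py
```

```text
clock: 16.75
tool_pos: [0.5763, 0.1036, 0.1242]
orientation: [180.0, -0.0, -90.0]
force: [-0.3, 0.1, -0.6]
opening: 0.02
m [-0.04  0.02 -0.11]
clock: 17.0
tool_pos: [0.5763, 0.1004, 0.1242]
orientation: [-180.0, -0.0, -90.0]
force: [0.3, 0.7, -2.2]
opening: 0.0199
m [-0.03  0.05  0.01]
clock: 17.25
tool_pos: [0.5763, 0.0972, 0.1241]
orientation: [180.0, -0.0, -89.9]
force: [-0.1, 0.9, -1.4]
opening: 0.0198
m [-0.01  0.03 -0.02]
clock: 17.5
tool_pos: [0.5764, 0.0946, 0.1242]
orientation: [-180.0, 0.1, -89.9]
force: [-1.5, 5.4, -1.3]
opening: 0.0199
m [1.99 0.53 0.51]
m [1.99 0.53 0.51]
```

```bash
python3 -m jog '0 0 0 -0.07 0 0 -1;0 0 0 0 0 0 -1' && python3 chk.py && python3 -m jog '0 0 0 0.02 0 0 -1;0 0 0 0 0 0 -1' && python3 chk.py && python3 -m jog '0 0 0 0.02 0 0 -1;0 0 0 0 0 0 -1' && python3 chk.py && python3 -m jog '0 0 0 0.02 0 0 -1;0 0 0 0 0 0 -1' && python3 chk.py && python3 -m jog '0 0 0 0.02 0 0 -1;0 0 0 0 0 0 -1'; python3 chk.py
```

```text
clock: 17.75
tool_pos: [0.5763, 0.0968, 0.1242]
orientation: [180.0, -0.0, -90.0]
force: [0.1, 0.2, -1.2]
opening: 0.0203
m [-0.04  0.01  0.  ]
clock: 18.0
tool_pos: [0.5763, 0.0961, 0.1241]
orientation: [-180.0, 0.0, -90.0]
force: [-0.2, 0.8, -2.0]
opening: 0.0197
m [0.35 0.17 0.06]
clock: 18.25
tool_pos: [0.5763, 0.0955, 0.1242]
orientation: [-180.0, 0.0, -89.9]
force: [-0.1, 2.7, -2.3]
opening: 0.0199
m [1.09 0.34 0.23]
m [1.09 0.34 0.23]
```

```bash
python3 -m jog '0 0 0 -0.06 0 0 -1;0 0 0 0 0 0.2 -1;0 0 0 0 0 0.23 -1;0 0 0 0 0 0 -1' && python3 chk.py && python3 -m jog '0 0 0 0.2 0 0 -1;0 0 0 0.2 0 0 -1;0 0 0 0.2 0 0 -1;0 0 0 0.04 0 0 -1;0 0 0 0 0 0 -1';python3 chk.py
```

```text
clock: 18.75
tool_pos: [0.5755, 0.0972, 0.1056]
orientation: [179.9, -0.1, -90.0]
force: [0.6, 0.1, -1.5]
opening: 0.0198
m [-0.02  0.05 -0.03]
clock: 19.38
tool_pos: [0.5764, 0.0719, 0.1071]
orientation: [-180.0, 0.0, -90.0]
force: [0.2, 0.2, -1.3]
opening: 0.0198
m [-0.05 -0.01 -0.04]
```

```bash
cat > chz.py <<'E'
import sys
from plant import ctrl
o=ctrl.get_obs();f=o['force'];m=o['moment'];print("m",m.round(2)); sys.exit(1 if (f[0]**2+f[1]**2)**.5>1.8 or f[2]<-3.3 or abs(m).max()>.2 else 0)
E
python3 -m jog '0 0 0 0 0 -0.06 -1;0 0 0 0 0 -0.03 -1' && python3 chz.py && python3 -m jog '0 0 0 0 0 -0.04 -1;0 0 0 0 0 -0.03 -1' && python3 chz.py && python3 -m jog '0 0 0 0 0 -0.04 -1;0 0 0 0 0 -0.03 -1' && python3 chz.py && python3 -m jog '0 0 0 0 0 -0.04 -1;0 0 0 0 0 -0.03 -1' && python3 chz.py && python3 -m jog '0 0 0 0 0 -0.04 -1;0 0 0 0 0 -0.04 -1' && python3 chz.py && python3 -m jog '0 0 0 0 0 -0.04 -1;0 0 0 0 0 -0.03 -1' ; python3 chz.py
```

```text
clock: 19.62
tool_pos: [0.5765, 0.0723, 0.1108]
orientation: [-180.0, 0.0, -89.9]
force: [-0.1, 0.5, -2.2]
opening: 0.0198
m [-0.04 -0.    0.04]
clock: 19.88
tool_pos: [0.5764, 0.0722, 0.1135]
orientation: [-180.0, 0.0, -89.9]
force: [0.3, -0.1, -2.4]
opening: 0.0197
m [-0.02 -0.    0.  ]
clock: 20.12
tool_pos: [0.5764, 0.0721, 0.1163]
orientation: [-180.0, 0.0, -90.0]
force: [0.4, 0.4, -0.6]
opening: 0.0201
m [-0.02 -0.01 -0.04]
clock: 20.38
tool_pos: [0.5764, 0.0721, 0.1191]
orientation: [-180.0, 0.0, -90.0]
force: [0.4, -0.6, -2.4]
opening: 0.0196
m [-0.07 -0.   -0.01]
clock: 20.62
tool_pos: [0.5763, 0.0721, 0.1222]
orientation: [180.0, -0.0, -90.0]
force: [0.3, -0.3, -1.4]
opening: 0.0197
m [-0.1   0.05 -0.08]
clock: 20.88
tool_pos: [0.5764, 0.0721, 0.1251]
orientation: [-180.0, 0.0, -90.0]
force: [-0.1, -0.2, -1.7]
opening: 0.0199
m [ 0.   -0.01 -0.03]
```

```bash
python3 -m jog '0 0 0 0 0 -0.03 -1;0 0 0 0 0.05 0 -1;0 0 0 0 0.05 0 -1;0 0 0 0 0.03 0 -1;0 0 0 0 0.03 0 -1' && python3 chk.py; python3 -m jog '0 0 0 0 0.03 0 -1;0 0 0 0 0.03 0 -1;0 0 0 0 0.03 0 -1;0 0 0 0 0.03 0 -1';python3 chk.py
```

```text
clock: 21.5
tool_pos: [0.5698, 0.0721, 0.1262]
orientation: [-180.0, 0.0, -89.9]
force: [-0.1, -0.3, -1.4]
opening: 0.0198
m [0.   0.07 0.  ]
clock: 22.0
tool_pos: [0.5656, 0.0722, 0.1263]
orientation: [-179.9, 0.0, -89.9]
force: [4.0, -0.3, -3.1]
opening: 0.0197
m [-0.17 -1.65 -0.01]
```

```bash
cat > chp.py <<'E'
import sys
from plant import ctrl
o=ctrl.get_obs();f=o['force'];print("f",f.round(1)); sys.exit(1 if abs(f[0])>7.5 or abs(f[1])>4 or f[2]<-6 else 0)
E
python3 -m jog '0 0 0 0 0.06 0 -1;0 0 0 0 0.06 0 -1;0 0 0 0 0.06 0 -1;0 0 0 0 0.06 0 -1' && python3 chp.py && python3 -m jog '0 0 0 0 0.06 0 -1;0 0 0 0 0.06 0 -1;0 0 0 0 0.06 0 -1;0 0 0 0 0.06 0 -1' && python3 chp.py && python3 -m jog '0 0 0 0 0.06 0 -1;0 0 0 0 0.06 0 -1;0 0 0 0 0.06 0 -1;0 0 0 0 0.06 0 -1'
python3 - <<'E'
from h import *
for n in("scene",):
    p,d=vision.snapshot(n);cv2.imwrite(f"pics/{n}5.png",p[:,:,::-1]);np.save(f"{n}5.npy",d)
a=cv2.imread("pics/scene5.png")
cv2.imwrite("pics/f5.png",cv2.resize(a[150:290,240:400],None,fx=5,fy=5,interpolation=3)[:600])
E
```

```text
clock: 22.5
tool_pos: [0.5555, 0.0722, 0.1263]
orientation: [-180.0, 0.0, -89.9]
force: [5.2, 0.9, -3.5]
opening: 0.0202
f [ 5.2  0.9 -3.5]
clock: 23.0
tool_pos: [0.5459, 0.0722, 0.1262]
orientation: [-180.0, 0.0, -89.9]
force: [4.4, 0.4, -1.1]
opening: 0.02
f [ 4.4  0.4 -1.1]
clock: 23.5
tool_pos: [0.5363, 0.0721, 0.1262]
orientation: [-180.0, 0.0, -89.9]
force: [4.1, 1.1, -1.1]
opening: 0.0201
```

View pics/f5.png

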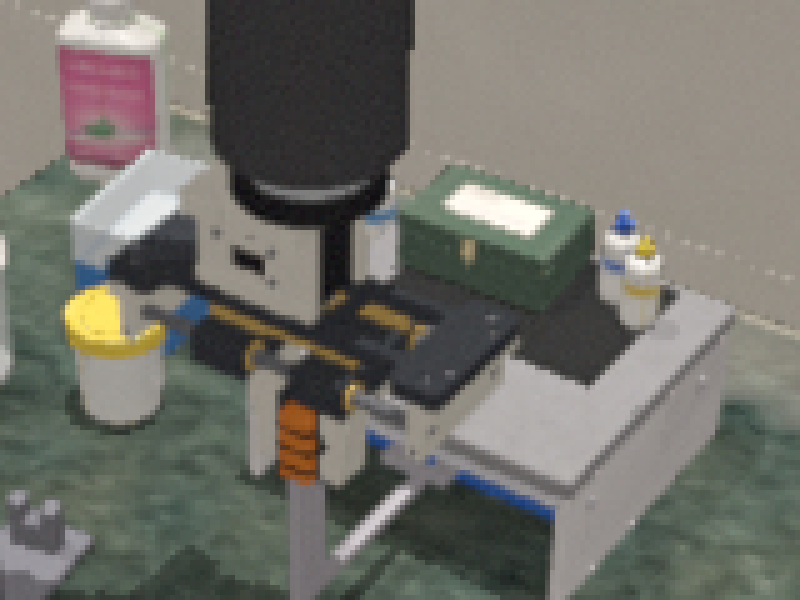

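```bash

python3 -m jog '0 0 0 0 0.07 0 -1;0 0 0 0 0.07 0 -1;0 0 0 0 0.07 0 -1;0 0 0 0 0.07 0 -1' && python3 chp.py && python3 -m jog '0 0 0 0 0.07 0 -1;0 0 0 0 0.07 0 -1;0 0 0 0 0.07 0 -1;0 0 0 0 0.07 0 -1' && python3 chp.py && python3 -m jog '0 0 0 0 0.07 0 -1;0 0 0 0 0.07 0 -1;0 0 0 0 0.07 0 -1;0 0 0 0 0.07 0 -1' && python3 chp.py && python3 -m jog '0 0 0 0 0.07 0 -1;0 0 0 0 0.07 0 -1;0 0 0 0 0.07 0 -1;0 0 0 0 0.07 0 -1' && python3 chp.py && python3 -m jog '0 0 0 0 0.05 0 -1;0 0 0 0 0.05 0 -1;0 0 0 0 0.05 0 -1'; python3 chp.py
```

```text
clock: 24.05
tool_pos: [0.525, 0.0721, 0.1262]
orientation: [-180.0, 0.0, -90.0]
force: [3.6, -0.3, -1.7]
opening: 0.0198
f [ 3.6 -0.3 -1.7]
clock: 24.55
tool_pos: [0.5138, 0.0721, 0.1262]
orientation: [-180.0, 0.0, -90.0]
force: [3.6, 1.7, -1.6]
opening: 0.0197
f [ 3.6  1.7 -1.6]
clock: 25.05
tool_pos: [0.5026, 0.0721, 0.1262]
orientation: [-180.0, 0.0, -90.0]
force: [4.1, 2.2, 0.1]
opening: 0.0199
f [4.1 2.2 0.1]
clock: 25.55
tool_pos: [0.4914, 0.0721, 0.1262]
orientation: [-180.0, 0.0, -90.0]
force: [4.6, 1.1, -1.1]
opening: 0.02
f [ 4.6  1.1 -1.1]
clock: 25.92
tool_pos: [0.4855, 0.0721, 0.1262]
orientation: [-180.0, 0.0, -90.0]
force: [3.5, 2.1, -1.4]
opening: 0.0203
f [ 3.5  2.1 -1.4]
```

```bash

python3 -m jog '0 0 0 0 0.04 0 -1;0 0 0 0 0.03 0 -1' && python3 chp.py && python3 -m jog '0 0 0 0 0.04 0 -1;0 0 0 0 0.03 0 -1' && python3 chp.py && python3 -m jog '0 0 0 0 0.03 0 -1;0 0 0 0 0.03 0 -1' && python3 chp.py && python3 -m jog '0 0 0 0 0.03 0 -1;0 0 0 0 0.02 0 -1' && python3 chp.py && python3 -m jog '0 0 0 0 0.03 0 -1;0 0 0 0 0.02 0 -1'; python3 chp.py
```

```text
clock: 26.18
tool_pos: [0.4827, 0.0721, 0.1262]
orientation: [-180.0, 0.0, -90.0]
force: [3.4, 1.9, -1.9]
opening: 0.0197
f [ 3.4  1.9 -1.9]
clock: 26.42
tool_pos: [0.4799, 0.0721, 0.1262]
orientation: [-180.0, 0.0, -90.0]
force: [4.1, 1.4, -1.7]
opening: 0.0199
f [ 4.1  1.4 -1.7]
clock: 26.68
tool_pos: [0.4775, 0.072, 0.1262]
orientation: [-180.0, 0.0, -90.0]
force: [4.3, 1.8, -1.9]
opening: 0.0197
f [ 4.3  1.8 -1.9]
clock: 26.92
tool_pos: [0.4755, 0.072, 0.1262]
orientation: [180.0, -0.0, -89.9]
force: [3.7, 1.7, -1.4]
opening: 0.0204
f [ 3.7  1.7 -1.4]
clock: 27.18
tool_pos: [0.4735, 0.072, 0.1262]
orientation: [180.0, -0.0, -90.0]
force: [5.1, 2.0, -0.9]
opening: 0.0196
f [ 5.1  2.  -0.9]
```

```bash

python3 -m jog '0 0 0 0 0.02 0 -1;0 0 0 0 0.02 0 -1' && python3 chp.py && python3 -m jog '0 0 0 0 0.02 0 -1;0 0 0 0 0.02 0 -1' && python3 chp.py && python3 -m jog '0 0 0 0 0.02 0 -1;0 0 0 0 0.02 0 -1' && python3 chp.py && python3 -m jog '0 0 0 0 0.02 0 -1;0 0 0 0 0.02 0 -1'; python3 chp.py
```

```text
clock: 27.42
tool_pos: [0.4719, 0.0721, 0.1262]
orientation: [-180.0, 0.0, -90.0]
force: [4.1, 2.1, -1.4]
opening: 0.0198
f [ 4.1  2.1 -1.4]
clock: 27.68
tool_pos: [0.4703, 0.072, 0.1262]
orientation: [-180.0, 0.0, -90.0]
force: [4.4, 1.7, -1.9]
opening: 0.0201
f [ 4.4  1.7 -1.9]
clock: 27.92
tool_pos: [0.469, 0.0721, 0.1262]
orientation: [-180.0, 0.0, -90.0]
force: [7.4, 1.9, -4.2]
opening: 0.0197
f [ 7.4  1.9 -4.2]
clock: 28.18
tool_pos: [0.4687, 0.0724, 0.1263]
orientation: [-179.8, 0.0, -89.9]
force: [13.6, 1.0, -9.9]
opening: 0.0198
f [13.6  1.  -9.9]
```

```bash

python3 -m jog '0 0 0 0 -0.04 0 -1;0 0 0 0 0 0 -1'; python3 chp.py
```

```text
clock: 28.42
tool_pos: [0.4691, 0.072, 0.1262]
orientation: [-180.0, -0.0, -90.0]
force: [5.8, 2.0, -2.3]
opening: 0.02
f [ 5.8  2.  -2.3]
```

```bash

python3 -m jog '0 0 0 0 -0.06 0 -1;0 0 0 0 -0.09 0 -1;0 0 0 0 0 0 -1'; python3 chk.py
python3 - <<'E'
from h import *
for n in("scene",):
    p,d=vision.snapshot(n);cv2.imwrite(f"pics/{n}6.png",p[:,:,::-1])
a=cv2.imread("pics/scene6.png")
cv2.imwrite("pics/f6.png",cv2.resize(a[180:290,230:390],None,fx=5,fy=5,interpolation=3)[:600])
E
```

```text
clock: 28.8
tool_pos: [0.474, 0.0714, 0.1256]
orientation: [179.9, -0.1, -90.0]
force: [-0.7, 0.5, -2.0]
opening: 0.02
m [-0.07  0.04  0.06]
```

View pics/f6.png

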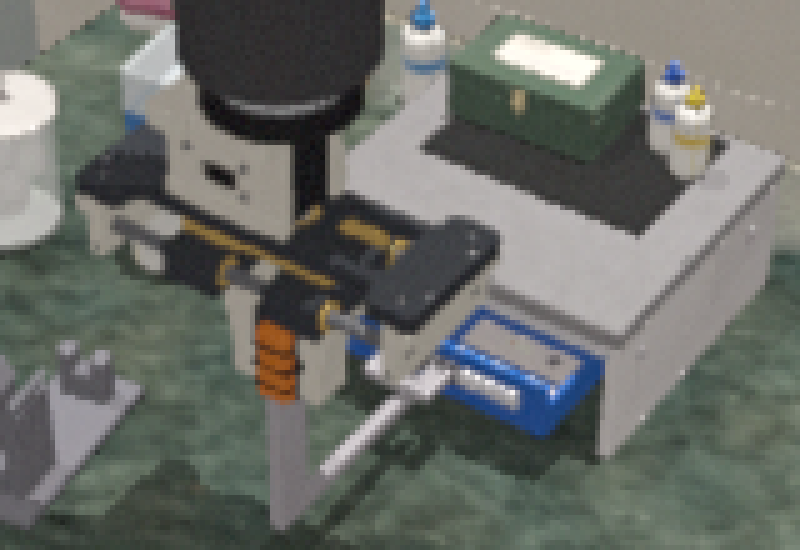

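```bash

python3 -m jog '0 0 0 0 0 0.1 -1;0 0 0 0 0 0.1 -1;0 0 0 0 0 0.1 -1;0 0 0 0 0 0.1 -1;0 0 0 0 0 0.07 -1;0 0 0 0 0 0 -1'; python3 chz.py && python3 -m jog '0 0 0 0 0.05 0 -1;0 0 0 0 0.08 0 -1;0 0 0 0 0.08 0 -1;0 0 0 0 0 0 -1'; python3 chz.py
```

```text
clock: 29.6
tool_pos: [0.4746, 0.072, 0.1071]
orientation: [180.0, -0.0, -90.0]
force: [-0.3, -0.7, -1.3]
opening: 0.0197
m [-0.    0.05  0.01]
clock: 30.1
tool_pos: [0.4661, 0.072, 0.1075]
orientation: [-180.0, 0.0, -89.9]
force: [-0.7, -0.3, -2.2]
opening: 0.0197
m [-0.01  0.08 -0.04]
```

```bash

python3 -m jog '0 0 0 0 0.25 0 -1;0 0 0 0 0.3 0 -1;0 0 0 0 0.3 0 -1;0 0 0 0 0.25 0 -1;0 0 0 0 0 -0.2 -1;0 0 0 0 0 -0.6 -1;0 0 0 0 0 -0.6 -1;0 0 0 0 0 -0.6 -1'; python3 -m jog '0 0 0 0 0 -0.6 -1;0 0 0 0 0 -0.42 -1;0 0 -0.707 0 0 0 -1;0 0 -0.707 0 0 0 -1;0 0 0 0 0 0 -1'
python3 - <<'E'
from h import *
o=ctrl.get_obs();t=o['tool_pos'];y=np.radians(o['orientation'][2]);d=np.array([.4386,.2307])-t[:2]
print(o['orientation'],t,"units x,y",d@[np.cos(y),np.sin(y)]/.04,d@[np.sin(y),-np.cos(y)]/.04)
E
```

```text
clock: 31.1
tool_pos: [0.4227, 0.0721, 0.1888]
orientation: [-180.0, 0.0, -89.9]
force: [0.4, -0.1, -1.7]
opening: 0.0195
clock: 31.72
tool_pos: [0.4226, 0.0721, 0.2288]
orientation: [-180.0, 0.0, -81.9]
force: [-0.6, -0.2, -1.4]
opening: 0.02
[-1.79956991e+02  1.28299381e-02 -8.18736712e+01] [0.42263162 0.07207762 0.22875752] units x,y -3.869309881296272 -0.9557572129382654
```

```bash

python3 -m jog '0 0 0 -0.6 -0.15 0 -1;0 0 0 -0.7 -0.17 0 -1;0 0 0 -0.7 -0.17 0 -1;0 0 0 -0.7 -0.17 0 -1;0 0 0 -0.7 -0.17 0 -1;0 0 0 -0.469 -0.126 0 -1;0 0 0 0 0 0 -1;0 0 0 0 0 0 -1'
python3 - <<'E'
from h import *
o=ctrl.get_obs();print(o['tool_pos'])
for n in("scene","top"):
    p,d=vision.snapshot(n);cv2.imwrite(f"pics/{n}7.png",p[:,:,::-1])
a=cv2.imread("pics/scene7.png");b=cv2.imread("pics/scene2.png")
p=cv2.resize(a[155:290,170:310],None,fx=4,fy=4,interpolation=3)
cv2.imwrite("pics/f7.png",p)
E
```

```text
clock: 32.72
tool_pos: [0.4381, 0.2301, 0.228]
orientation: [180.0, -0.0, -81.9]
force: [0.6, -0.2, -1.3]
opening: 0.0196
[0.4380868  0.2301001  0.22803745]
```

View pics/f7.png

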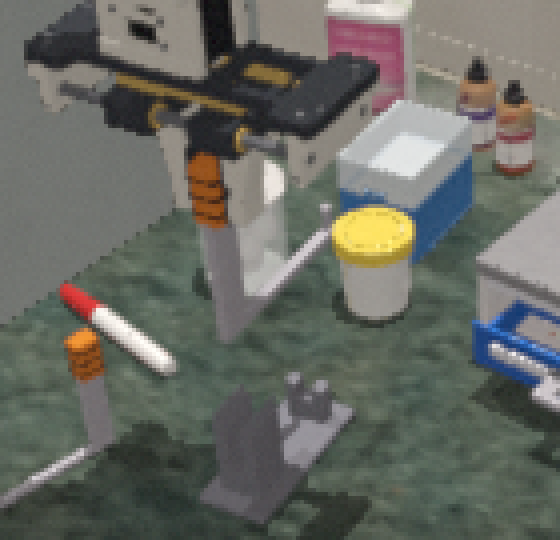

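```bash
python3 - <<'E'
from h import *
# compare: f2 view (lifted, same pose) vs now: same-pixel positions of rod
a=cv2.imread("pics/scene7.png");f2=cv2.imread("pics/f2.png")
now=cv2.resize(a[130:280,170:310],None,fx=4,fy=4,interpolation=3)
d=np.hstack([f2[220:460,150:360],now[220:460,150:360]]);cv2.imwrite("pics/f8.png",cv2.resize(d,None,fx=1.8,fy=1.8))
E
```

```text
(no output)
```

View pics/f8.png

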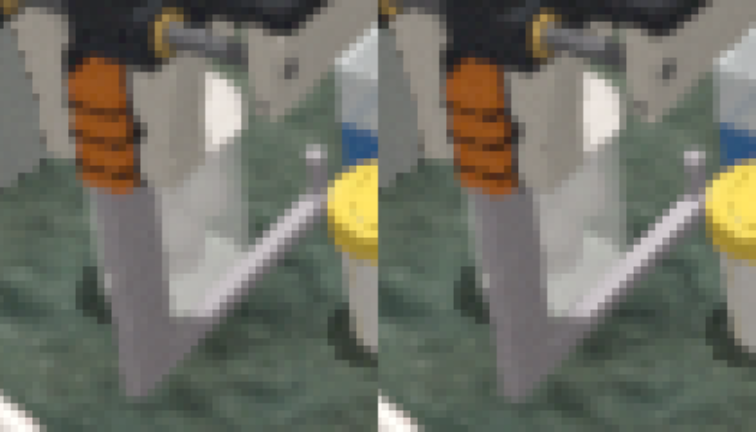

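```bash

python3 -m jog '0 0 0 -0.03 -0.017 0 -1;0 0 0 0 0 0.5 -1;0 0 0 0 0 0.5 -1;0 0 0 0 0 0.3 -1;0 0 0 0 0 0 -1' && python3 chk.py && python3 -m jog '0 0 0 0 0 0.12 -1;0 0 0 0 0 0.12 -1;0 0 0 0 0 0 -1'; python3 chk.py && python3 -m jog '0 0 0 0 0 0.12 -1;0 0 0 0 0 0.12 -1;0 0 0 0 0 0 -1'; python3 chk.py
```

```text
clock: 33.45
tool_pos: [0.4386, 0.2314, 0.1756]
orientation: [179.9, -0.1, -81.9]
force: [-0.2, 0.3, -2.4]
opening: 0.0197
m [-0.04 -0.03  0.04]
clock: 33.83
tool_pos: [0.4386, 0.2318, 0.1664]
orientation: [180.0, -0.0, -81.9]
force: [-0.4, -0.9, -2.2]
opening: 0.02
m [-0.09  0.01  0.03]
clock: 34.2
tool_pos: [0.4385, 0.2316, 0.1564]
orientation: [180.0, -0.0, -81.9]
force: [0.6, 0.7, -1.0]
opening: 0.0198
m [-0.    0.01  0.06]
```

Entered the slot freely. Continuing.

```bash

python3 -m jog '0 0 0 0 0 0.15 -1;0 0 0 0 0 0.15 -1;0 0 0 0 0 0 -1' ; python3 chk.py && python3 -m jog '0 0 0 0 0 0.15 -1;0 0 0 0 0 0.15 -1;0 0 0 0 0 0 -1'; python3 chk.py && python3 -m jog '0 0 0 0 0 0.12 -1;0 0 0 0 0 0.12 -1;0 0 0 0 0 0 -1'; python3 chk.py
```

```text
clock: 34.58
tool_pos: [0.4383, 0.2315, 0.1441]
orientation: [179.9, -0.0, -81.9]
force: [-0.6, -2.5, -2.1]
opening: 0.0201
m [-0.68 -0.01 -0.06]
m [-0.68 -0.01 -0.06]
m [-0.68 -0.01 -0.06]
```

```bash

python3 -m jog '0 0 0 0.02 0 0 -1;0 0 0 0 0 0 -1'; python3 chk.py;python3 -m jog '0 0 0 0 0 0.15 -1;0 0 0 0 0 0 -1'; python3 chk.py
```

```text
clock: 34.83
tool_pos: [0.439, 0.2313, 0.1451]
orientation: [-180.0, 0.0, -81.9]
force: [0.1, 0.1, -2.5]
opening: 0.02
m [-0.22 -0.02  0.05]
clock: 35.08
tool_pos: [0.4386, 0.231, 0.1384]
orientation: [180.0, -0.0, -81.9]
force: [0.5, 0.2, -1.3]
opening: 0.0197
m [-0.08  0.02  0.03]
```

```bash

python3 -m jog '0 0 0 0 0 0.12 -1;0 0 0 0 0 0.12 -1;0 0 0 0 0 0 -1' ; python3 chk.py && python3 -m jog '0 0 0 0 0 0.12 -1;0 0 0 0 0 0.06 -1;0 0 0 0 0 0 -1'; python3 chk.py
```

```text
clock: 35.45
tool_pos: [0.4387, 0.2309, 0.1288]
orientation: [180.0, -0.0, -81.9]
force: [-1.3, -0.4, -1.9]
opening: 0.0201
m [-0.04  0.04 -0.02]
clock: 35.83
tool_pos: [0.4388, 0.231, 0.1219]
orientation: [180.0, -0.0, -81.9]
force: [0.1, -0.2, -1.0]
opening: 0.0199
m [-0.07 -0.05 -0.01]
```

```bash

python3 -m jog '0 0 0 0 0 0.06 -1;0 0 0 0 0 0.03 -1;0 0 0 0 0 0 -1' ; python3 chk.py; python3 -m jog '0 0 0 0 0 0.025 -1;0 0 0 0 0 0 -1'
```

```text
clock: 36.2
tool_pos: [0.4389, 0.2311, 0.1185]
orientation: [180.0, -0.0, -81.9]
force: [0.4, 0.0, -1.8]
opening: 0.0197
m [-0.01  0.06  0.03]
clock: 36.45
tool_pos: [0.4389, 0.2311, 0.1175]
orientation: [180.0, -0.0, -81.9]
force: [-0.2, 0.6, -1.8]
opening: 0.0198
```

Down to 0.5 mm above the grasp height. Now a small press, then release.

```bash

python3 -m jog '0 0 0 0 0 0.02 -1;0 0 0 0 0 0 -1'; python3 -m jog '0 0 0 0 0 0 0;0 0 0 0 0 0 1;0 0 0 0 0 0 1;0 0 0 0 0 0 1;0 0 0 0 0 0 1;0 0 0 0 0 0 1'; python3 - <<'E'
from h import *
p,d=vision.snapshot("scene");a=p[:,:,::-1]
cv2.imwrite("pics/k1.png",cv2.resize(a[180:290,170:290],None,fx=5,fy=5,interpolation=3))
E
```

```text
clock: 36.7
tool_pos: [0.4389, 0.2312, 0.117]
orientation: [-180.0, 0.0, -81.8]
force: [-2.0, -0.1, 2.3]
opening: 0.0198
clock: 37.45
tool_pos: [0.4389, 0.2311, 0.1168]
orientation: [-180.0, -0.0, -81.9]
force: [0.4, -0.7, -0.2]
opening: 0.0745
```

View pics/k1.png

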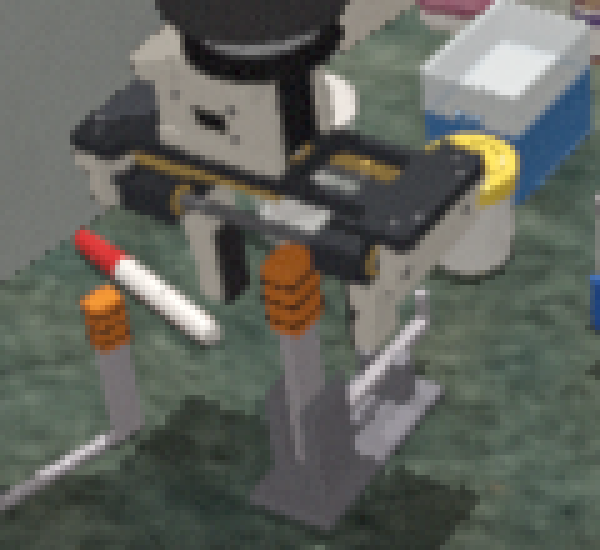

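The rod stands in the same pixels as at the start: grip about (290,290), tip (420,295) in the crop. I'll lift off and check everything from above.

```bash

python3 -m jog '0 0 0 0 0 -0.2 1;0 0 0 0 0 -0.5 1;0 0 0 0 0 -0.8 1;0 0 0 0 0 -0.8 1;0 0 0 0 0 -0.5 1;0 0 0 -0.9 0.37 0 1;0 0 0 -0.9 0.37 0 1;0 0 0 -0.9 0.37 0 1'; python3 -m jog '0 0 0 -0.9 0.37 0 1;0 0 0 -0.9 0.37 0 1;0 0 0 -0.9 0.37 0 1;0 0 0 -0.9 0.37 0 1;0 0 0 0 0 0 1;0 0 0 0 0 0 1'
python3 - <<'E'
from h import *
o=ctrl.get_obs();print(o['tool_pos'],o['force'])
for n in("scene","top"):
    p,d=vision.snapshot(n);cv2.imwrite(f"pics/{n}9.png",p[:,:,::-1])
    a=p[:,:,::-1].astype(int);b=cv2.imread(f"pics/{n}0.png").astype(int)
    df=(abs(a-b).max(2)>45).astype(np.uint8);k,l,s,c=cv2.connectedComponentsWithStats(df)
    print(n,[(c[j].round().tolist(),int(s[j,4])) for j in range(1,k) if s[j,4]>15])
b=cv2.imread("pics/top9.png");a=cv2.imread("pics/scene9.png")
cv2.imwrite("pics/m1.png",np.hstack([cv2.resize(a[160:310,170:350],None,fx=2.2,fy=2.2,interpolation=3),cv2.resize(b[140:290,200:380],None,fx=2.2,fy=2.2,interpolation=3)]))
import numpy as np
P=cloud("top",d);m=np.zeros((480,640),bool);m[215:270,255:350]=1
q=P[m&(abs(P[...,2]-.068)<.006)];print("panel top front x",np.percentile(q[:,0],[1,5,20]).round(4),np.percentile(q[:,1],[2,98]).round(3),len(q))
E
```

```text
clock: 38.5
tool_pos: [0.3791, 0.3326, 0.2296]
orientation: [-180.0, 0.0, -81.9]
force: [0.6, 0.1, -1.0]
opening: 0.0876
clock: 39.25
tool_pos: [0.3005, 0.4657, 0.2289]
orientation: [180.0, -0.0, -81.8]
force: [-0.2, 0.9, -0.1]
opening: 0.0875
[0.3004996  0.46567253 0.22893884] [-0.18954512  0.86726031 -0.13095339]
scene [([45.0, 37.0], 5316), ([72.0, 75.0], 124), ([90.0, 129.0], 4238), ([11.0, 150.0], 1562), ([17.0, 146.0], 29), ([97.0, 190.0], 134), ([319.0, 249.0], 1084), ([22.0, 290.0], 876), ([298.0, 255.0], 31), ([328.0, 269.0], 108), ([149.0, 280.0], 80), ([154.0, 274.0], 19), ([173.0, 332.0], 116), ([212.0, 357.0], 99), ([51.0, 424.0], 2287), ([199.0, 364.0], 159), ([212.0, 393.0], 297), ([82.0, 384.0], 30), ([90.0, 388.0], 30), ([121.0, 448.0], 207), ([197.0, 427.0], 19), ([221.0, 440.0], 79), ([165.0, 458.0], 21), ([9.0, 460.0], 19), ([140.0, 461.0], 56), ([123.0, 475.0], 36)]
top [([303.0, 229.0], 1089), ([73.0, 355.0], 5330), ([177.0, 339.0], 150), ([187.0, 339.0], 26), ([25.0, 376.0], 54), ([12.0, 383.0], 33), ([11.0, 404.0], 401), ([10.0, 390.0], 22), ([38.0, 391.0], 30), ([21.0, 407.0], 16), ([13.0, 444.0], 155), ([314.0, 422.0], 28), ([302.0, 432.0], 53), ([350.0, 433.0], 28), ([276.0, 462.0], 753), ([360.0, 450.0], 112), ([321.0, 445.0], 24), ([18.0, 460.0], 19), ([7.0, 473.0], 162), ([29.0, 477.0], 54)]
panel top front x [0.5968 0.5996 0.6001] [-0.009  0.167] 131
```

View pics/m1.png

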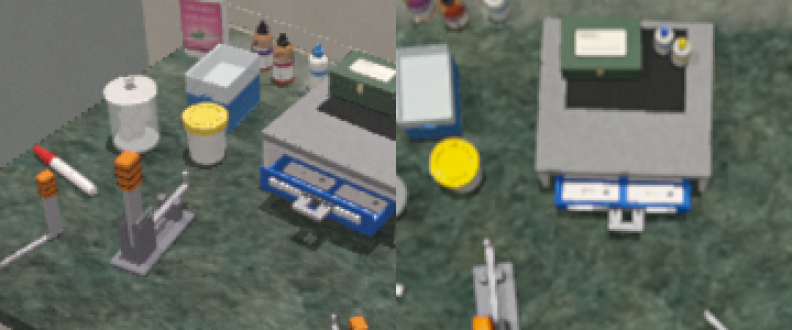

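```bash
python3 -c "
from plant import ctrl
ctrl.close_job()"
```

```text
the job is handed in; nothing more can be done
```

The tray is drawn out to its stop and the rod is back in its holder. One force reading at the stop may have broken the 15 N limit, though, and I can't tell whether it did.

**What I did:** I lifted the rod from its holder, touched the tray panel to find its depth, and swept sideways until the finger met the eye. I then dipped under the eye, came up through its opening and pulled the tray out at about 4 N. After that I unhooked, set the rod back and handed in at about 39 s.

**Last checks:**
- **Tray:** its front measures x ≈ 0.600 m, which is about 100 mm out.
- **Rod and surroundings:** comparing the camera pictures with those from the start shows no change at the rod, holder or bystanders. The changes are at the tray and its shadow, and where the arm or its shadow moved.
- **Gripper:** it is open and clear of everything.

**What went wrong:** my last pull step ran slightly past the stop. The wrist then read 13.6 N along the pull and −9.9 N vertically, of which about −1.6 N is the rod's own weight. That puts the contact force at about 13.6 N horizontally, or 16 N in total with roughly ±1 N of noise. My force guard was set at 7.5 N and had just let a 7.4 N reading through. I backed off at once.

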